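# Lock the trimming turntable

### The arm

A 6-joint arm with a two-finger parallel gripper is mounted at the origin on the work surface; the furniture and walls round the work are solid. World frame = base frame: x ahead of the robot, y to its left, z up, the work surface at z = 0. Lengths are in m, angles in rad, forces in N, time in s.
With the tool pointing down it reaches from about 0.375 to 0.9 m from the base axis. Payload 3.1 kg.
Tool frame: the origin (TCP) lies midway between the tips of the shut fingers; the grasp point (between the pads) lies 19 mm behind it; z points along the fingers, y is the line along which they close (so a half turn about z gives the same grasp; the last joint's range is limited). The gripper opens to 87 mm and grips with 3 to 60 N. Pads are 19 mm wide; open, the fingers measure 117 mm over their backs; the gripper's body (75 mm by 190 mm) begins 51 mm behind the grasp point.
Start: joints at [1.083, 0.527, 1.433, -0, 1.181, -0.178], TCP at [0.191, 0.595, 0.223] pointing down, gripper open.
Joint ranges: [-3.08, 3.08], [-0.75, 2.2], [0.22, 2.44], [-1.43, 4.57], [0, 2.65], [-2.85, 2.85]. Speed limits (rad/s): [2.79, 2.79, 3.14, 3.14, 3.14, 3.14].

### API

Orientations are given as [roll, pitch, yaw] about the fixed x, y, z axes, in that order (R = Rz(yaw) Ry(pitch) Rx(roll)).
In Python, from bench import r, cam, close_job gives the robot as it stands (r), with the cameras (cam) and the job as plain functions.
- The arm moves only by the shell command python3 drive.py 'ROWS' [OPENING] [FORCE]. ROWS is one flat JSON list of numbers that holds 1 to 5 rows one after another, with no inner brackets; each row has 4 numbers: dx, dy, dz in shares of 0.5 m (1.0 is 0.5 m), then a turn about the tool's z in a scale on which 1.0 is pi/2 rad; each row is the pose to reach, as a shift and turn from the pose commanded when the command began, along the tool's axes at that moment; what a row does not reach only later rows make up. A row lasts 1/8 s, in which the tool goes at most 0.0625 m and 0.188 rad, less where a joint would pass 70% of its speed; a pose out of reach is approached as far as the arm can. OPENING is the opening from 0.0 (shut) to 1.0 (fully open), set as the command begins (- or left out keeps the last). The fingers move at their own pace and stop on an object; FORCE is the grip in N (left out, the last holds). Time passes only in rows, so rows that do not move let the fingers close. It prints the time, the measured TCP pose, the force, the opening and the grip force at its end. Shift and turn numbers lie between -1 and 1, and a call with a number outside is refused. Input that does not fit is refused with a message, and nothing moves.
- r.get_obs(): the state, without advancing time (a new reading comes with each control period).
- cam.read_camera(name): name is "side" or "top"; returns (picture, depth): 480x640x3 uint8, red, green, blue; 480x640 float32, m along the optical axis (not along the pixel's ray), 0 where there is no reading.
- cam.camera_params(name): a dict with "intrinsics" (3x3 intrinsics, pixels), "D" ([k1, k2, p1, p2, k3] as OpenCV has them; the pictures are not rectified), "R" (3x3) and "t" (3): a world point X has camera coordinates R X + t. Camera axes: x right, y down, z forward; pixel columns grow to the right and rows downward; lengths in m; the calibration is good to about 2 mm. A picture is of the moment at which its call begins. camera_params takes no time and is no camera call.
- close_job(): hands the job in; it is judged then, once.
The state is a dict: "t": time; "qpos": joint angles; "qvel": joint speeds; "effort": joint torques, N m; "ee_pos": TCP position; "tool_rot": TCP orientation; "contact_force": force on the tool from outside, world axes, zero at the start; "ft_torque": the same for the moment, N m; "finger_gap": opening from 0.0 (shut) to 1.0 (fully open); "grasp_force": force on a finger pad.
Only numpy, scipy, OpenCV 4.12 (cv2) and the standard library are available. Lean on these libraries where they do the work, as an engineer would, in place of code of your own. Each camera call takes 0.05 s, during which the arm holds its last target. There are 200 camera calls.

### The job

Lock the trimming turntable: push its brass peg round until the slot in the disc faces the steel lock bar, then push the bar by its red tab fully home into the slot, so that the tab rests against the guide. Only push, gently, with the fingertips: grip and lift nothing, do not touch the clay cup standing on the turntable, and leave the other things on the table where they are.

Things in the scene. Friction and masses are not known exactly. Their poses are not given: they have to be found in the camera images.
- lock_stand: Fixed green base that carries the turntable and the guide of the lock bar. Origin on the table under the turntable's axis; z up; -y points from the turntable along the guide to the lock bar's tail, x points roughly away from the robot. Green base plate 110 x 150 mm (x, y) and 12 mm thick under the turntable.
- guide_end (a point): Outer end of the lock bar's guide, at rail height (30 mm above the table), 172 mm from the turntable's axis along the stand's -y: the red tab stops here. Guide walls and straps (40 mm wide, 51 mm high) run from 100 to 172 mm from the axis; the bare dark rail, 40 mm wide, goes on to 250 mm.
- turntable (a joint): Angle of the turntable (rad), counterclockwise from above positive. At 0 the slot faces the lock bar and the peg points along stand +x. Starts at +0.5 to +1.4: turn it clockwise by that much. Turns either way (limits -3.1, 3.1), friction about 0.1 N m (push the peg with 1.5 N), stays where it is left. The bar enters when it is within about 0.05 of 0.
- turntable_axis (a point): Point on the turntable's axis at the top face of the disc, 45 mm above the table. The disc is aluminium, radius 85 mm, 18 mm thick.
- peg_top (a point): Centre of the top of the upright brass peg on the disc, 95 mm above the table; peg 12 mm in diameter, 50 mm tall, 70 mm from the turntable's axis, with an 18 mm wide, 4 mm high dark collar at its foot.
- slot_mouth (a point): Middle of the mouth of the disc's only slot, at the rim on the top face (85 mm from the axis, 45 mm above the table). The slot is radial, 20 mm wide, flared to 28 mm at the mouth, and reaches in to 42 mm from the axis; yellow stripes run along both its sides.
- lock_bar: Loose steel bar, 16 mm wide, 14 mm high, 134 mm long, 0.2 to 0.45 kg, sliding on the guide's rail with a few N of friction. Origin under the tip of its round nose; +y points to the turntable. A red tab stands at its tail. Starts with its nose 92 to 105 mm from the turntable's axis; fully home the nose is 50 mm and the tab's rear face 184 mm from the axis.
- bar_nose (a point): Tip of the lock bar's nose at half its height.
- push_tab (a point): Middle of the red tab's rear face (the face to push, away from the turntable; tab 12 mm thick), 65 mm above the table; the tab reaches 18 mm to either side and from 30 to 95 mm above the table. Pushing direction: the bar's +y.
- cup: Grey-brown unfired clay cup, 66 mm in diameter, 65 mm tall, standing loose on the middle of the turntable (its rim 110 mm above the table). Origin at the centre of its underside. Fragile, not to be touched; it rides round with the disc.
- stopper: Bystander: white plaster stopper, 42 mm wide, 33 mm tall, to the left of the turntable. Origin at the centre of its underside.
- wooden_rib: Bystander: flat wooden rib 51 x 98 x 8 mm, lying at the right. Origin at the centre of its underside.
- loop_tool: Bystander: wire loop tool with a wooden handle, 152 mm long, 12 mm high, lying at the left on the robot's side. Origin at the centre of its underside.
- cup_mould_half: Bystander: white plaster half of a cup mould, 84 x 82 x 43 mm, at the left. Origin at the centre of its underside.

How it is judged:
By the outcome, as a careful person would: the job done as asked, in the order asked, and still so for the second after the job is handed in, with the robot touching nothing.
It also fails if it takes over 51 s, if anything falls off the work surface, if the arm or the gripper's body presses on something with over 40 N, if the wrist force passes 120 N, or if a joint passes its speed limit or range.

## Working session

There is one attempt and no reset: what is moved stays moved. The work goes in short steps, Python scripts to look and compute and a shell command to move; the robot and the scene stay as the last step left them, time stands still between calls to the robot, and variables do not carry over. Pictures are saved under pics/ and viewed, at most 12 in all, crops included, and the job is handed in when it is done.

```bash
ls; mkdir -p pics; python3 - <<'E'
from bench import r, cam, close_job
import cv2,numpy as np
for n in("side","top"):
    p,d=cam.read_camera(n); np.savez(f"pics/{n}0.npz",p=p,d=d); cv2.imwrite(f"pics/{n}0.png",p[:,:,::-1])
    c=cam.camera_params(n); print(n,{k:np.round(v,4).tolist() for k,v in c.items()}, (d>0).mean())
o=r.get_obs();print(o)
E
```

```text
bench.py
drive.py
pics
side {'intrinsics': [[599.0342, 0.0, 317.4567], [0.0, 599.0342, 241.1266], [0.0, 0.0, 1.0]], 'D': [-0.1704, 0.0, 0.0, 0.0, 0.0], 'R': [[0.9295, -0.368, -0.0246], [-0.1883, -0.4162, -0.8896], [0.3171, 0.8315, -0.4562]], 't': [-0.4043, 0.1554, 1.2575]} 0.9962369791666666
top {'intrinsics': [[453.2731, 0.0, 312.1932], [0.0, 453.2731, 241.3484], [0.0, 0.0, 1.0]], 'D': [0.0402, 0.0, 0.0, 0.0, 0.0], 'R': [[-0.015, -0.9998, 0.0115], [-0.9887, 0.0131, -0.1494], [0.1492, -0.0136, -0.9887]], 't': [0.0151, 0.4651, 1.0492]} 0.995771484375
{'t': 0.1, 'qpos': array([ 1.08247189e+00,  5.28417792e-01,  1.43376886e+00, -3.41878232e-05,
        1.18139135e+00, -1.78483021e-01]), 'qvel': array([ 0.00096763, -0.00315128, -0.00281801, -0.00126693,  0.00024301,
       -0.001009  ]), 'effort': array([-7.91542243e-04, -4.40986919e+01, -1.77149427e+01,  6.34664716e-02,
        5.34954749e-02, -6.61244644e-05]), 'ee_pos': array([0.19022477, 0.59465749, 0.22164378]), 'tool_rot': array([-3.13963323e+00, -3.21372186e-04,  2.83176394e+00]), 'contact_force': array([-0.14109139, -0.10677885,  0.20032044]), 'ft_torque': array([ 0.01264617,  0.00321549, -0.00640252]), 'grasp_force': 0.0, 'finger_gap': 0.9967747637972765}
```

View pics/top0.png

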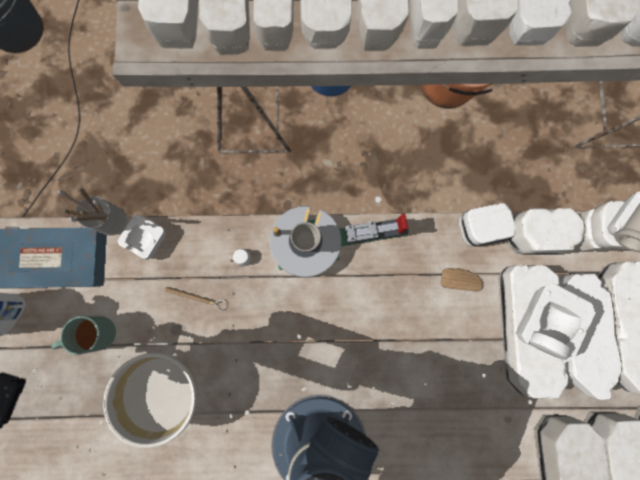

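View pics/side0.png

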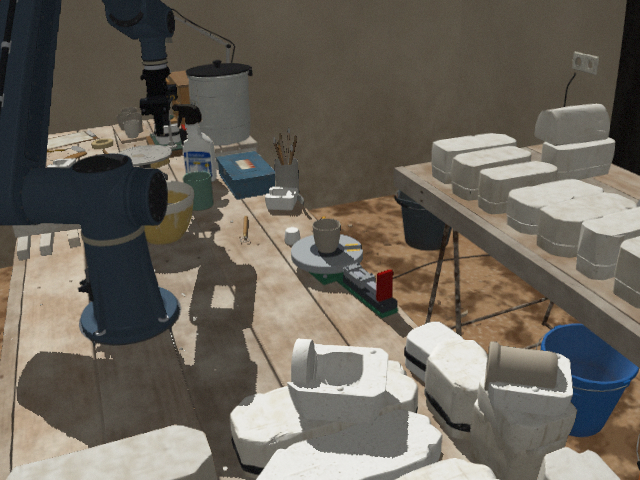

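Top view: disc about (306,242), cup (305,236), peg near (276,231), yellow stripes (314,216), and red tab (403,226). Side view: tab at (385,285), cup (327,235).

```bash
cat > h.py <<'E'
import cv2,numpy as np
from bench import r, cam, close_job
def ray(n,uv):
    c=cam.camera_params(n);q=cv2.undistortPoints(np.array(uv,float).reshape(-1,1,2),c["intrinsics"],np.array(c["D"])).reshape(-1,2)
    R=np.array(c["R"]);t=np.array(c["t"]);return -R.T@t,np.c_[q,np.ones(len(q))]@R
def plane(n,uv,z):
    o,v=ray(n,uv);return o+v*((z-o[2])/v[:,2])[:,None]
def depth(n,uv,d):
    o,v=ray(n,uv);uv=np.array(uv,int).reshape(-1,2);return o+v*d[uv[:,1],uv[:,0]][:,None]
def two(u1,u2):
    o,v=ray("top",[u1]);p,w=ray("side",[u2]);A=np.c_[v[0],-w[0]];s=np.linalg.lstsq(A,p-o,rcond=None)[0]
    a=o+v[0]*s[0];b=p+w[0]*s[1];return (a+b)/2,np.linalg.norm(a-b)
def proj(n,X):
    c=cam.camera_params(n);return cv2.projectPoints(np.array(X,float).reshape(-1,3),cv2.Rodrigues(np.array(c["R"]))[0],np.array(c["t"]),np.array(c["intrinsics"]),np.array(c["D"]))[0].reshape(-1,2)
E
python3 - <<'E'
from h import *
t=np.load("pics/top0.npz");s=np.load("pics/side0.npz")
cv2.imwrite("pics/topc.png",cv2.resize(t["p"][190:290,260:420,::-1],None,fx=5,fy=5,interpolation=cv2.INTER_CUBIC))
cv2.imwrite("pics/sidec.png",cv2.resize(s["p"][205:325,280:410,::-1],None,fx=5,fy=5,interpolation=cv2.INTER_CUBIC))
for n,z in(("top",t),("side",s)):
    p=z["p"];hsv=cv2.cvtColor(p,cv2.COLOR_RGB2HSV);h,sa,v=cv2.split(hsv)
    win=np.zeros(h.shape,bool)
    if n=="top":win[190:290,260:420]=1
    else:win[200:330,280:410]=1
    for nm,m in(("red",((h<6)|(h>172))&(sa>150)&(v>60)),("yel",(h>14)&(h<30)&(sa>120)&(v>100)),("grn",(h>60)&(h<95)&(sa>100))):
        k,l,st,ce=cv2.connectedComponentsWithStats((m&win).astype(np.uint8))
        for i in range(1,k):
            if st[i,4]>5:
                q=np.argwhere(l==i)[:,::-1];X=depth(n,q,z["d"])
                print(n,nm,st[i],ce[i].round(1),np.median(X,0).round(4),X[:,2].min().round(3),X[:,2].max().round(3))
# disc: depth points at height ~45mm in top
d=t["d"];q=np.argwhere(d[190:290,250:360]>0)[:,::-1]+[250,190];X=depth("top",q,d)
k=abs(X[:,2]-.045)<.006;print(k.sum(),np.median(X[k],0))
m=np.zeros(d.shape,np.uint8);m[q[k,1],q[k,0]]=1
c=max(cv2.findContours(m,0,2)[0],key=cv2.contourArea).reshape(-1,2)
Y=plane("top",cv2.convexHull(c).reshape(-1,2),.045)[:,:2]
print(cv2.minEnclosingCircle(Y.astype(np.float32)), cv2.fitEllipse(Y.astype(np.float32)))
E
```

```text
top red [397 214  11  19 129] [401.9 223.4] [ 0.4962 -0.1973  0.0907] 0.038 1.107
top yel [274 228   4   5  14] [275.7 229.9] [0.4833 0.0912 0.0943] 0.084 0.096
side red [376 270  17  31 419] [384.  284.8] [ 0.4996 -0.2081  0.0665] 0.031 0.702
side yel [375 204   5   3   9] [377.  204.9] [ 1.4912  1.7622 -0.7206] -0.738 -0.717
side yel [346 212   5   4   7] [348.  213.7] [ 1.2781  1.7176 -0.7232] -0.732 -0.714
side yel [322 216   4   3  11] [323.4 216.9] [0.4921 0.0951 0.0918] -0.729 0.095
side yel [350 227   8   5  11] [353.6 228.7] [ 1.2323  1.5338 -0.7263] -0.733 -0.717
side yel [374 232   2   6   6] [374.3 234.5] [ 1.3014  1.4137 -0.7209] -0.729 -0.715
side yel [379 237   5   3   6] [380.7 237.8] [ 1.3166  1.3656 -0.722 ] -0.733 -0.718
side yel [370 240   5   5   8] [371.8 242. ] [ 1.2474  1.34   -0.7201] -0.727 -0.711
side yel [345 244  13   2  16] [350.9 244.4] [0.53   0.0215 0.0438] 0.042 0.046
side yel [362 245   3   4   8] [362.6 246.5] [ 1.185   1.3196 -0.7237] -0.726 -0.718
side yel [368 246   4   5   7] [369.3 248.4] [ 1.2099  1.2816 -0.7206] -0.731 -0.714
side yel [347 249  13   2  19] [353.2 249.6] [ 0.528  -0.0046  0.044 ] 0.034 0.046
side yel [369 254   4   5   9] [370.6 256.2] [ 1.1787  1.206  -0.7244] -0.734 -0.709
side yel [373 256   9   6  17] [376.1 258.2] [ 1.1925  1.1716 -0.7222] -0.729 -0.709
side yel [405 263   5   8  13] [407.  267.2] [ 1.2858  1.0339 -0.7209] -0.736 -0.712
side grn [311 273  86  45 444] [350.4 291. ] [ 0.4679 -0.0886  0.0089] -0.0 0.702
3370 [0.45869992 0.02405942 0.04486762]
((0.46526771783828735, 0.024764562025666237), 0.08506008237600327) ((0.4654567837715149, 0.024734165519475937), (0.1690780520439148, 0.16941076517105103), 101.581298828125)
```

View pics/topc.png

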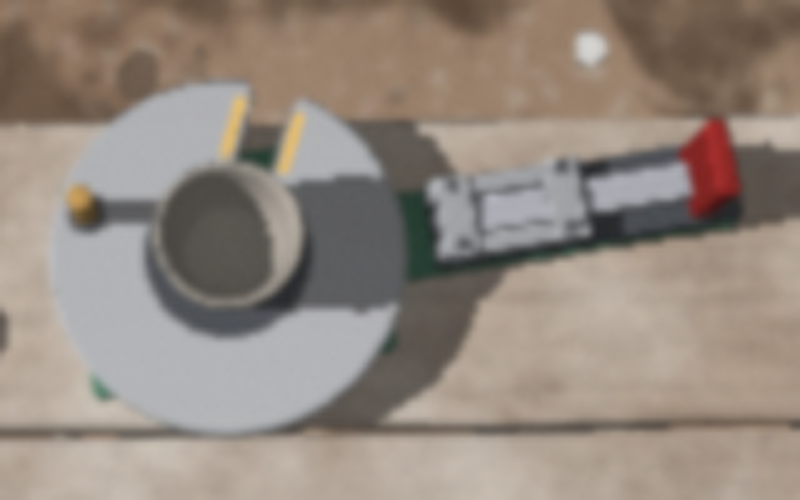

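View pics/sidec.png

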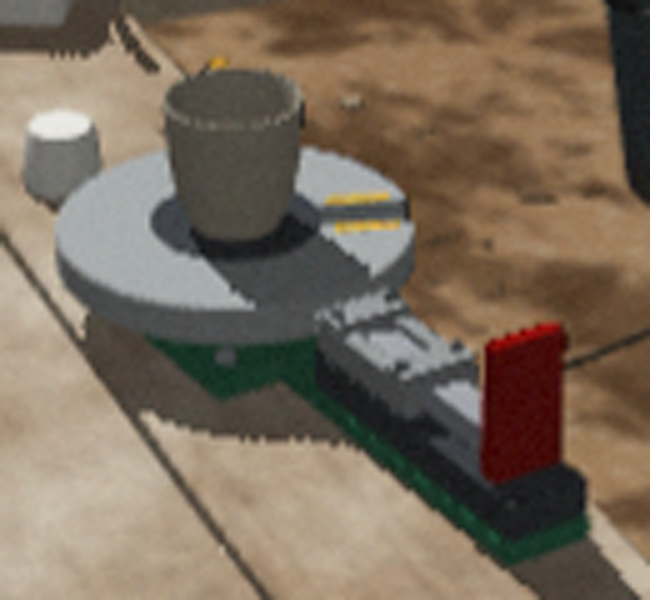

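Crop: peg top at about (276,228.6), slot stripes at (305–308,209–222) and (317–320,212–224), and the tab's top near (402,217). Now I'll work out the geometry.

```bash
python3 - <<'E'
from h import *
t=np.load("pics/top0.npz");s=np.load("pics/side0.npz")
A=np.array([.4654,.0247])
ang=lambda p:np.arctan2(*(np.array(p)[:2]-A)[::-1])
c=lambda x,y:(260+x/5-.4,190+y/5-.4)
sl=plane("top",[c(240,97),c(228,158),c(302,112),c(286,172)],.045);m1=(sl[0]+sl[2])/2;m2=(sl[1]+sl[3])/2
print("slot",m1,m2,ang(m1),ang(m2))
print("peg",plane("top",[c(80,192)],.095), ang(plane("top",[c(80,192)],.095)[0]))
st=plane("top",[c(455,217),c(568,203)],.051);print("straps",st,[ang(x) for x in st])
for n,z in(("top",t),("side",s)):
    hsv=cv2.cvtColor(z["p"],cv2.COLOR_RGB2HSV);h,sa,v=cv2.split(hsv)
    m=((h<6)|(h>172))&(sa>150)&(v>60);w=np.zeros_like(m)
    if n=="top":w[205:240,390:415]=1
    else:w[265:305,372:398]=1
    q=np.argwhere(m&w)[:,::-1];X=depth(n,q,z["d"]);k=(X[:,2]>.025)&(X[:,2]<.1);X=X[k]
    if n=="top":
        T=X[X[:,2]>.088];print("tabtop",len(T),T.mean(0),T.min(0),T.max(0),ang(T.mean(0)))
        k2=cv2.minAreaRect((T[:,:2]*1000).astype(np.float32));print(k2)
    else:
        print("tabface",np.median(X,0),X.min(0),X.max(0),ang(np.median(X,0)),np.linalg.norm(np.median(X,0)[:2]-A))
        u=np.linalg.svd(X-X.mean(0))[2];print(u)
# two-view: tab top corners near/far in side: 
print(proj("side",[[.4833,.0912,.095],[.4654,.0247,.045]]))
print(two((401.5,217),(385,271)))
print(two(c(242,165),(326,221)))
E
```

```text
slot [0.53831558 0.00369461 0.045     ] [0.50893947 0.01082393 0.045     ] -0.28048385151709454 -0.3085241435623562
peg [[0.48782966 0.09175045 0.095     ]] 1.247978889575799
straps [[ 0.48156036 -0.08234479  0.051     ]
 [ 0.48757336 -0.13601828  0.051     ]] [np.float64(-1.4209595686382441), np.float64(-1.4336976528591348)]
tabtop 71 [ 0.49876559 -0.19921545  0.09360427] [ 0.48272518 -0.20698098  0.08812741] [ 0.51610506 -0.19396979  0.09741612] -1.422874977283261
((499.4521484375, -199.24044799804688), (33.96198272705078, 10.623831748962402), 12.418562889099121)
tabface [ 0.49959263 -0.20808007  0.06651783] [ 0.4843712  -0.21531834  0.03128694] [ 0.5189091  -0.19720101  0.09628148] -1.424951154954855 0.23527791373352258
[[-0.00367707 -0.00562026 -0.99997745]
 [ 0.99802639  0.06266704 -0.00402211]
 [ 0.06268823 -0.99801866  0.00537874]]
[[321.18932022 217.0225199 ]
 [325.15469364 248.55860045]]
(array([ 0.50922797, -0.19537265,  0.09036011]), np.float64(0.002623703970324464))
(array([0.48195897, 0.02212823, 0.11758963]), np.float64(0.02665728927168729))
```

Careful with the scale: shifts go in shares of 0.5 m and turns go in shares of pi/2 rad. That gives: -0.2 m / 0.5 = -0.4, -0.03 m / 0.5 = -0.06.

```bash
python3 drive.py '[-0.08,-0.08,-0.06,0,-0.168,-0.164,-0.06,0,-0.256,-0.25,-0.06,0,-0.34,-0.334,-0.06,0,-0.4,-0.392,-0.06,0]' 0.0; python3 drive.py '[-0.088,-0.086,0,0,-0.176,-0.172,0,0,-0.264,-0.26,0.06,0,-0.35,-0.34,0.08,0,-0.388,-0.38,0.1,0]'
cat >go.py <<'E'
import sys;from h import *
# go.py x y [z yaw]: shift in tool axes from measured pose
o=r.get_obs();p=o["ee_pos"];y=o["tool_rot"][2];g=[float(a) for a in sys.argv[1:]]
d=np.array(g[:2])-p[:2]
print("pose",p.round(4),round(y,3),"F",o["contact_force"].round(2),"t",o["t"],"gap",o["finger_gap"])
print("dx %.4f dy %.4f"%(d@[np.cos(y),np.sin(y)],d@[np.sin(y),-np.cos(y)]),"dz %.4f"%(p[2]-g[2]) if len(g)>2 else "","turn %.3f"%(y-g[3]) if len(g)>3 else "")
E
python3 go.py .4483 .1071 .065 2.85
```

```text
t: 0.72
ee_pos: [0.3216, 0.3453, 0.2523]
tool_rot: [-3.141, -0.0, 2.831]
contact_force: [0.6, 0.2, 0.5]
finger_gap: 0.516
grasp_force: 0.0
t: 1.35
ee_pos: [0.4494, 0.1049, 0.2019]
tool_rot: [-3.141, 0.0, 2.829]
contact_force: [-0.8, 0.1, -0.5]
finger_gap: 0.015
grasp_force: 0.0
pose [0.4494 0.1049 0.2019] 2.829 F [-0.77  0.15 -0.45] t 1.35 gap 0.015062863456194328
dx 0.0017 dy 0.0018 dz 0.1369 turn -0.021
```

Scaled: 0.134 m / 0.5 = 0.268, 0.125 m / 0.5 = 0.25, -0.02 rad / 1.5708 = -0.0127.

```bash
python3 drive.py '[0.004,0.004,0.1,0,0.004,0.004,0.2,0,0.004,0.004,0.25,0,0.004,0.004,0.268,0,0.004,0.004,0.268,-0.0127]'; python3 - <<'E'
from h import *
p,d=cam.read_camera("top");cv2.imwrite("pics/t1.png",cv2.resize(p[190:290,230:360,::-1],None,fx=5,fy=5,interpolation=2))
E
python3 go.py .4483 .1071 .065 2.85
```

```text
t: 1.98
ee_pos: [0.4468, 0.11, 0.0684]
tool_rot: [-3.141, -0.001, 2.853]
contact_force: [-0.1, -0.7, -0.2]
finger_gap: 0.001
grasp_force: 0.0
pose [0.4472 0.1101 0.069 ] 2.854 F [-0.17  0.2   0.89] t 2.025 gap 0.005564712940814039
dx -0.0019 dy -0.0025 dz 0.0040 turn 0.004
```

View pics/t1.png

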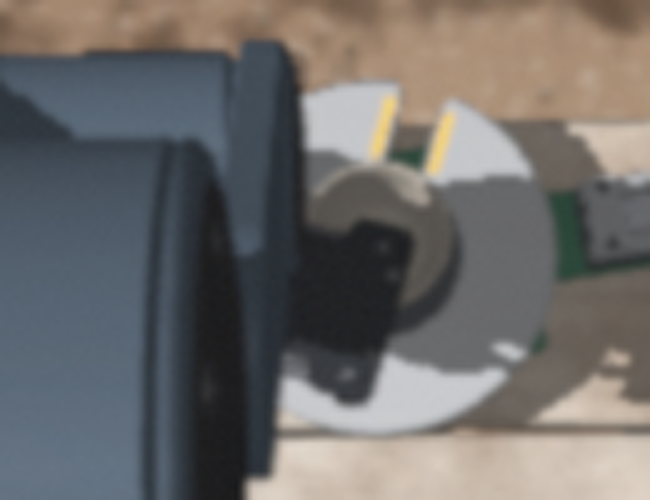

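The gripper's body sits over the cup with about 29 mm of vertical clearance, as planned. The slot's stripes are at crop (385,130) and (440,140), so it hasn't moved. Next I compute the arc.

```bash
cat > arc.py <<'E'
import sys;from h import *
# arc.py th_start th_end n
a,b,n=float(sys.argv[1]),float(sys.argv[2]),int(sys.argv[3]);A=np.array([.4654,.0247])
o=r.get_obs();p=o["ee_pos"][:2];y=o["tool_rot"][2];print("z",o["ee_pos"][2])
def C(t):return A+.073*np.array([np.cos(t),np.sin(t)])-.0155*np.array([np.sin(t),-np.cos(t)])
for i,t in enumerate(np.linspace(a,b,n)):
    if i and i%5==0:p,y=C(tp),tp+np.pi/2;print()
    d=C(t)-p;print("%.3f %.3f turn %.3f"%(d@[np.cos(y),np.sin(y)],d@[np.sin(y),-np.cos(y)],y-t-np.pi/2));tp=t
E
python3 arc.py 1.40 0.44 15
```

```text
z 0.06902042613071044
-0.018 -0.006 turn -0.117
-0.023 -0.005 turn -0.049
-0.028 -0.003 turn 0.020
-0.033 -0.003 turn 0.089
-0.038 -0.002 turn 0.157

-0.005 0.001 turn 0.069
-0.010 0.001 turn 0.137
-0.015 0.002 turn 0.206
-0.020 0.001 turn 0.274
-0.025 0.001 turn 0.343

-0.005 0.001 turn 0.069
-0.010 0.001 turn 0.137
-0.015 0.002 turn 0.206
-0.020 0.001 turn 0.274
-0.025 0.001 turn 0.343
```

Scaled: -0.034 m / 0.5 = -0.068, -0.029 m / 0.5 = -0.058, 0.1 rad / 1.5708 = 0.0637.

```bash
python3 drive.py '[-0.02,-0.008,0,0,-0.036,-0.01,0,0,-0.048,-0.008,0,0,-0.058,-0.006,0,0.0191,-0.068,-0.006,0,0.0637]'; python3 arc.py 1.12 0.44 10
```

```text
t: 2.65
ee_pos: [0.4776, 0.0978, 0.0685]
tool_rot: [-3.141, -0.002, 2.748]
contact_force: [-1.7, 1.5, 0.5]
finger_gap: 0.005
grasp_force: 1.0
z 0.06846248962768355
-0.005 0.002 turn 0.058
-0.011 0.002 turn 0.133
-0.017 0.002 turn 0.209
-0.022 0.002 turn 0.284
-0.028 0.002 turn 0.360

-0.006 0.001 turn 0.076
-0.011 0.002 turn 0.151
-0.017 0.002 turn 0.227
-0.022 0.001 turn 0.302
-0.028 0.001 turn 0.378
```

Scaled: -0.028 m / 0.5 = -0.056, -0.022 m / 0.5 = -0.044, 0.36 rad / 1.5708 = 0.2292.

```bash
python3 drive.py '[-0.01,0.002,0,0.0382,-0.022,0.004,0,0.0828,-0.034,0.004,0,0.1337,-0.044,0.004,0,0.1783,-0.056,0.004,0,0.2292]';  python3 drive.py '[-0.012,0.002,0,0.0446,-0.022,0.004,0,0.0955,-0.034,0.004,0,0.1401,-0.044,0.002,0,0.191,-0.056,0.002,0,0.2419]';python3 - <<'E'
from h import *
p,d=cam.read_camera("top");cv2.imwrite("pics/t2.png",cv2.resize(p[190:290,260:420,::-1],None,fx=5,fy=5,interpolation=2))
E
python3 arc.py .43 .15 5
```

```text
t: 3.28
ee_pos: [0.5036, 0.0889, 0.0683]
tool_rot: [-3.139, -0.003, 2.388]
contact_force: [-2.3, 0.6, -0.3]
finger_gap: 0.005
grasp_force: 0.9
t: 3.9
ee_pos: [0.525, 0.0707, 0.0682]
tool_rot: [-3.139, -0.002, 2.008]
contact_force: [-2.2, 2.2, 0.8]
finger_gap: 0.005
grasp_force: 1.0
z 0.06822533737110584
-0.001 -0.001 turn 0.006
-0.006 0.000 turn 0.076
-0.011 0.001 turn 0.146
-0.016 0.001 turn 0.216
-0.021 0.000 turn 0.286
```

View pics/t2.png

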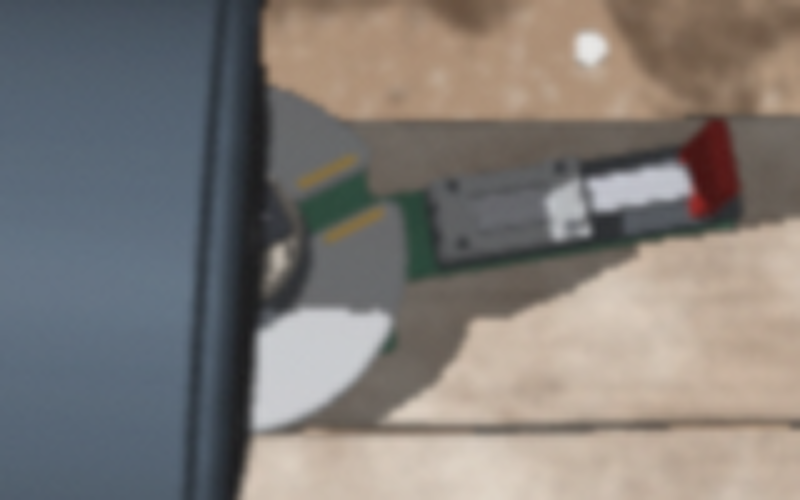

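The slot now points along crop (314,211) to (369,183), still some way short of the bar. I'll measure its angle.

```bash
cat > slot.py <<'E'
import sys;from h import *
A=np.array([.4654,.0247]);v=[float(x) for x in sys.argv[1:]]
s=plane("top",[(260+v[i]/5-.4,190+v[i+1]/5-.4) for i in range(0,8,2)],.045)[:,:2]
m=((s[0]+s[2])/2,(s[1]+s[3])/2)
dirs=[s[1]-s[0],s[3]-s[2],m[0]-A,m[1]-A]
print([round(np.arctan2(d[1],d[0])+1.425,3) for d in dirs],"to go")
E
python3 slot.py 300 185 356 157 328 238 382 210; python3 slot.py 228 158 240 97 286 172 302 112
```

```text
[np.float64(0.31), np.float64(0.323), np.float64(0.326), np.float64(0.322)] to go
[np.float64(1.221), np.float64(1.152), np.float64(1.116), np.float64(1.145)] to go
```

Scaled: -0.022 m / 0.5 = -0.044, -0.019 m / 0.5 = -0.038, 0.13 rad / 1.5708 = 0.0828.

```bash
python3 drive.py '[-0.01,0.002,0,0.0382,-0.02,0.002,0,0.0828,-0.03,0.002,0,0.1273,-0.038,0.002,0,0.1655,-0.044,0,0,0.191]'; python3 - <<'E'
from h import *
p,d=cam.read_camera("top");cv2.imwrite("pics/t3.png",cv2.resize(p[190:290,260:420,::-1],None,fx=5,fy=5,interpolation=2))
E
python3 go.py .53 .05
```

```text
t: 4.58
ee_pos: [0.5358, 0.0507, 0.0684]
tool_rot: [3.142, -0.001, 1.71]
contact_force: [0.0, 2.1, -0.5]
finger_gap: 0.006
grasp_force: 0.9
pose [0.5359 0.0502 0.0685] 1.71 F [-1.2   1.02 -0.79] t 4.625 gap 0.00573608027449692
dx 0.0006 dy -0.0059
```

View pics/t3.png

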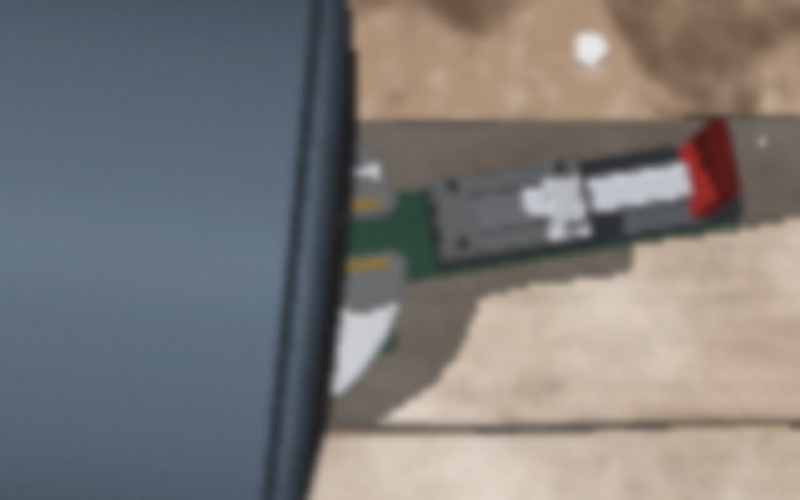

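Only the stripe ends show, at (380,201) and (390,262). I'll estimate the angle from the middle of the mouth before backing off.

```bash
python3 slot.py 351 206 380 201 347 266 390 261
```

```text
[np.float64(0.014), np.float64(-0.042), np.float64(0.006), np.float64(0.0)] to go
```

Scaled: -0.1 m / 0.5 = -0.2, -0.02 m / 0.5 = -0.04.

```bash
python3 drive.py '[0.03,0,0,0,0.044,0,-0.04,0,0.044,0,-0.12,0,0.044,0,-0.18,0,0.044,0,-0.2,0]'; python3 go.py .5046 -.2424 .055 1.7166
```

```text
t: 5.25
ee_pos: [0.5335, 0.0729, 0.1704]
tool_rot: [3.138, 0.001, 1.713]
contact_force: [0.1, 0.0, -0.4]
finger_gap: 0.003
grasp_force: 0.0
pose [0.5335 0.0729 0.1704] 1.713 F [ 0.08  0.01 -0.36] t 5.25 gap 0.0032406272622203303
dx -0.3080 dy -0.0733 dz 0.1154 turn -0.003
```

```bash
python3 drive.py '[-0.11,-0.026,0,0,-0.22,-0.052,0,0,-0.33,-0.078,0,0,-0.44,-0.106,0,0,-0.52,-0.124,0,0]'; python3 drive.py '[-0.06,-0.014,0,0,-0.1,-0.022,0,0,-0.1,-0.022,0,0]'; python3 - <<'E'
from h import *
p,d=cam.read_camera("top");cv2.imwrite("pics/t4.png",cv2.resize(p[190:290,260:420,::-1],None,fx=5,fy=5,interpolation=2))
E
python3 go.py .5046 -.2424 .055 1.7166
```

```text
t: 5.88
ee_pos: [0.5069, -0.1957, 0.1676]
tool_rot: [-3.14, -0.001, 1.711]
contact_force: [0.3, 0.4, 0.1]
finger_gap: 0.005
grasp_force: 0.0
t: 6.25
ee_pos: [0.5038, -0.2456, 0.1679]
tool_rot: [-3.141, -0.001, 1.71]
contact_force: [0.4, 0.6, -0.6]
finger_gap: 0.006
grasp_force: 0.0
pose [ 0.5036 -0.2444  0.168 ] 1.711 F [-0.4   0.06 -0.59] t 6.3 gap 0.008736415038065617
dx 0.0018 dy 0.0012 dz 0.1130 turn -0.005
```

View pics/t4.png

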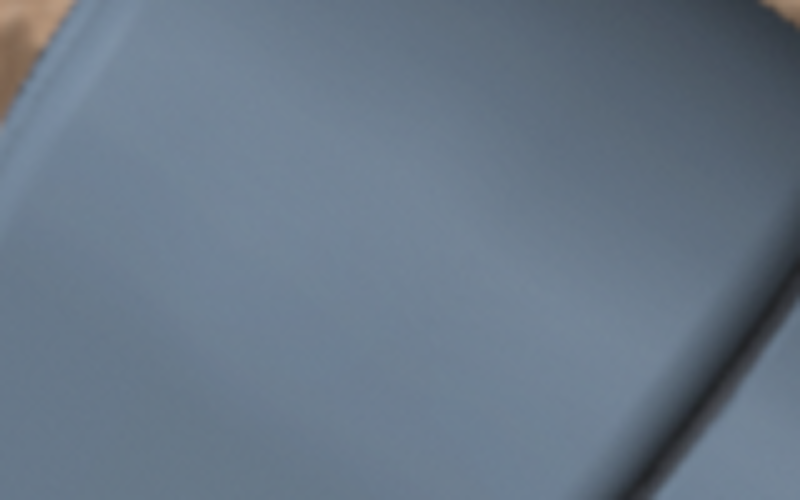

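The arm blocks the top view, so I'll check the slot from the side camera.

```bash
python3 - <<'E'
from h import *
p,d=cam.read_camera("side");cv2.imwrite("pics/s5.png",cv2.resize(p[205:325,280:410,::-1],None,fx=5,fy=5,interpolation=2))
E
```

```text
(no output)
```

View pics/s5.png

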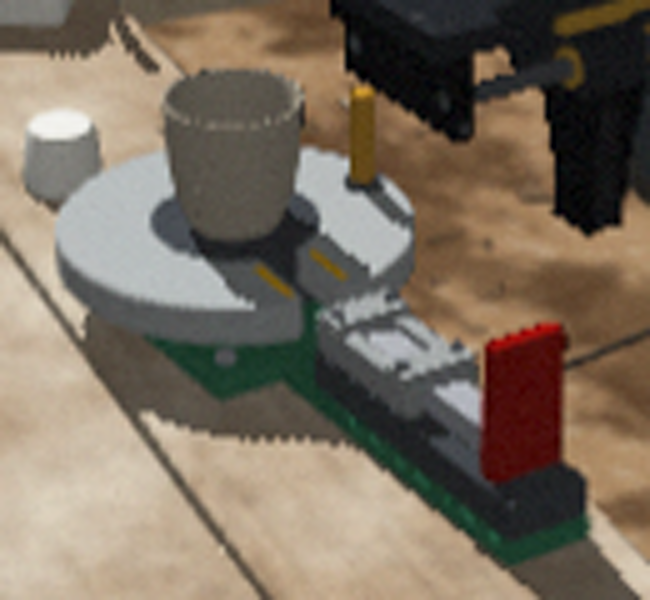

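The slot now opens toward the bar. Stripes run (258,266)–(291,296) and (312,252)–(344,277), and the peg goes from its top at (361,89) to its foot at (363,183).

```bash
python3 - <<'E'
from h import *
A=np.array([.4654,.0247]);c=lambda x,y:(280+x/5-.4,205+y/5-.4)
s=plane("side",[c(258,266),c(291,296),c(312,252),c(344,277)],.045)[:,:2]
for d in(s[1]-s[0],s[3]-s[2],(s[0]+s[2])/2-A,(s[1]+s[3])/2-A):print(np.arctan2(d[1],d[0])+1.425)
for q,z in((c(361,90),.095),(c(362,183),.049)):
    P=plane("side",[q],z)[0];print(P,np.arctan2(P[1]-A[1],P[0]-A[0])-.1458,np.linalg.norm(P[:2]-A))
t=plane("side",[c(513,340)],.095);print(t)
# side's own check of axis: disc outline not needed; strap centre
print(proj("side",[[.4654,.0247,.110]])) 
E
```

```text
-0.06158864799434749
-0.013349615898856415
0.05485533783376684
0.018469832655762408
[0.53734488 0.03212228 0.095     ] -0.04299746076101951 0.07232672958959675
[0.53516696 0.02605538 0.049     ] -0.12637521876662156 0.06978012688433995
[[ 0.49588063 -0.20595268  0.095     ]]
[[324.62423571 223.54060695]]
```

The estimates average about 0 ± 0.02 rad, within tolerance. Next is the bar.

Scaled: 0.108 m / 0.5 = 0.216, 0.005 m / 0.5 = 0.01, -0.005 rad / 1.5708 = -0.0032.

```bash
python3 drive.py '[0,0.002,0.1,0,0,0.002,0.18,0,0,0.002,0.212,-0.0032,0.01,0.002,0.216,-0.0032,0.02,0.002,0.216,-0.0032]'; python3 drive.py '[0.008,0,0,0,0.016,0,0,0,0.024,0,0,0,0.032,0,0,0,0.04,0,0,0]';python3 go.py .4935 -.1667
```

```text
t: 6.98
ee_pos: [0.5042, -0.2347, 0.0616]
tool_rot: [3.14, 0.001, 1.717]
contact_force: [-0.4, -0.3, 0.6]
finger_gap: 0.003
grasp_force: 0.0
t: 7.6
ee_pos: [0.5009, -0.2155, 0.0607]
tool_rot: [3.141, 0.001, 1.717]
contact_force: [0.3, -1.7, 0.6]
finger_gap: 0.003
grasp_force: 0.7
pose [ 0.5009 -0.2155  0.0607] 1.717 F [ 0.26 -1.69  0.64] t 7.6 gap 0.002550959764369366
dx 0.0493 dy -0.0002
```

Scaled: 0.02 m / 0.5 = 0.04, 0.016 m / 0.5 = 0.032.

```bash
python3 drive.py '[0.008,0,0,0,0.016,0,0,0,0.024,0,0,0,0.032,0,0,0,0.04,0,0,0]' | grep -E "pos|contact"; python3 drive.py '[0.008,0,0,0,0.016,0,0,0,0.024,0,0,0,0.032,0,0,0,0.036,0,0,0]'| grep -E "pos|contact"
```

```text
ee_pos: [0.4979, -0.1954, 0.0607]
contact_force: [0.5, -1.7, 1.2]
ee_pos: [0.4948, -0.1772, 0.0605]
contact_force: [-0.0, -2.4, 2.5]
```

Moving freely at about 2 N. For the last 10 mm I'll creep until the force rises.

Scaled: 0.008 m / 0.5 = 0.016, 0.007 m / 0.5 = 0.014.

```bash
python3 drive.py '[0.004,0,0,0,0.008,0,0,0,0.012,0,0,0,0.014,0,0,0,0.016,0,0,0]' | grep -E "pos|contact"; python3 drive.py '[0.0014,0,0,0,0.003,0,0,0,0.004,0,0,0]'| grep -E "pos|contact"; python3 go.py .4935 -.1667
```

```text
ee_pos: [0.4938, -0.1696, 0.0605]
contact_force: [0.2, -1.8, 0.7]
ee_pos: [0.4935, -0.1676, 0.0605]
contact_force: [1.0, -1.8, 0.5]
pose [ 0.4935 -0.1676  0.0605] 1.717 F [ 1.   -1.83  0.48] t 9.85 gap 0.002669980358105135
dx 0.0009 dy 0.0001
```

Scaled: 0.0015 m / 0.5 = 0.003, 0.001 m / 0.5 = 0.002.

```bash
for i in 1 2; do python3 drive.py '[0.001,0,0,0,0.002,0,0,0,0.003,0,0,0]'| grep -E "pos|contact"; done
```

```text
ee_pos: [0.494, -0.1674, 0.0608]
contact_force: [-0.2, -6.4, 0.7]
ee_pos: [0.4943, -0.1673, 0.061]
contact_force: [-2.0, -10.1, 0.9]
```

The force rises to 10 N with no more travel, at the predicted home position. I'll retreat and check.

Scaled: -0.12 m / 0.5 = -0.24, -0.1 m / 0.5 = -0.2.

```bash
python3 drive.py '[-0.03,0,0,0,-0.06,0,0,0,-0.06,0,-0.1,0,-0.06,0,-0.2,0,-0.06,0,-0.24,0]'; python3 drive.py '[-0.1,0,0,0,-0.2,0,0,0,-0.3,0,0,0,-0.34,0,0,0,-0.34,0,0,0]'; python3 - <<'E'
from h import *
p,d=cam.read_camera("top");a=cv2.resize(p[190:290,260:420,::-1],None,fx=5,fy=5,interpolation=2)
cv2.imwrite("pics/t6.png",a)
p,d=cam.read_camera("side");b=cv2.resize(p[205:325,280:410,::-1],None,fx=5,fy=5,interpolation=2)
cv2.imwrite("pics/s6.png",np.hstack([cv2.resize(a,(400,250)),cv2.resize(b,(400,370))[:250]]) if 0 else b)
E
```

```text
t: 11.22
ee_pos: [0.4987, -0.1954, 0.1832]
tool_rot: [3.138, 0.002, 1.716]
contact_force: [0.2, -0.0, 0.1]
finger_gap: 0.002
grasp_force: 0.0
t: 11.85
ee_pos: [0.5218, -0.3633, 0.1799]
tool_rot: [-3.141, -0.002, 1.715]
contact_force: [0.0, -0.5, 0.3]
finger_gap: 0.002
grasp_force: 0.0
```

View pics/t6.png

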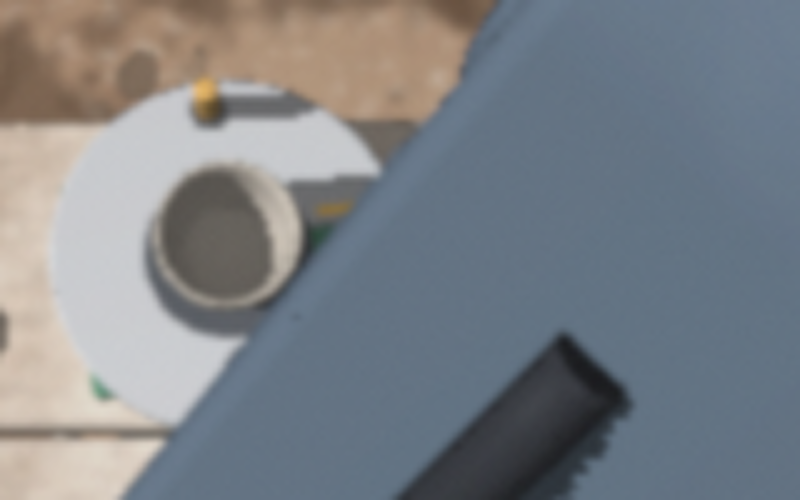

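View pics/s6.png

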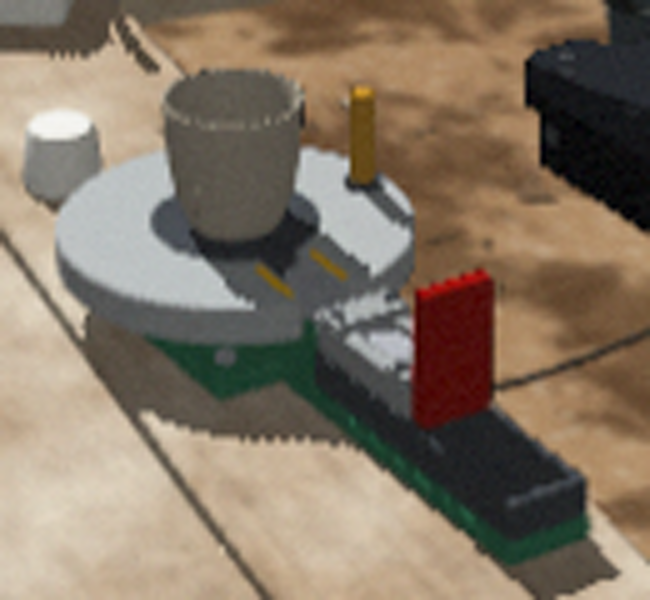

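The side view shows the tab at (455,350) against the guide, the bar in the slot at (305,270), and the cup and stopper where they were. The top view shows the peg at (207,95), as expected, with nothing touching. Handing in.

```bash
python3 -c "
from bench import r, cam, close_job
print(close_job())"
```

```text
the job is handed in; nothing more can be done
None
```

The turntable is locked: I turned the slot to face the bar, pushed the bar home until the red tab stopped against the guide, backed the arm clear, and handed the job in at about 12 s.

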